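# Lock the cordless lantern into its push-fit lamp base

## Task

It is getting dark: lift the small lantern straight up out of its charging dock, put its brass stem into the brass push-fit mouth of the lamp base and push it down until the catch snaps into the groove and it is locked, then let go and leave it standing there upright. Push by feel, firmly but never with more than 30 N (about 3 kg), because how deep it locks differs from time to time and a harder shove breaks the fitting. Leave the bell, tortoise, flask, stone and bowl where they are.

Things in the scene. Friction and masses are not known exactly. Their poses are not given: they have to be found in the camera images.
- lamp_center (a point): Loose lantern, 135 mm tall, 150 to 220 g, hanging upright in the dock at the start. This point is on its axis, 100 mm above its tip, half-way up the cream shade to be grasped (a cylinder 40 mm in diameter, from 33 mm below to 35 mm above this point, thin brass cap included). z is the lantern's axis, upward. Under the shade a brass flange, 48 mm diameter, 5 mm thick, then the stem.
- lamp_tip (a point): Lowest point of the lantern's brass stem, on its axis, 100 mm below lamp_center; same axes. The stem is 20 mm in diameter and 62 mm long from tip to flange. Its lowest 10 mm taper to 10 mm diameter; a locking groove of 14 mm diameter runs from 13 to 25 mm above the tip.
- mouth (a point): Centre of the mouth of the push-fit fitting, at the top of its brass collar (38 mm outer, 25 mm inner diameter, 4 mm high), 60 mm above the table; z up. Below the collar the vertical bore is 22 mm wide, slightly chamfered. Its hard floor is 28 to 54 mm below this point, different each time, unseen. Four sprung catch balls, 17.6 mm above the floor, narrow the bore to 14.6 mm.
- lamp_base: Fixed dark wooden lamp base, 110 x 110 mm, 56 mm tall, origin at the centre of its underside. Feel of a push down its bore: free, then 4 to 12 N over some 5 mm as the balls give way, then they snap the stem in by themselves, then a dead stop at the floor. A steady push of 16 to 20 N is at that stop: locked. A tug of 6 N then lifts it by under 3 mm.
- catch (a joint): How far one of the four catch balls is pushed back into the wall, in m. 0 when free and again (under 1 mm) when snapped into the groove; about 3 mm while the thick end of the stem passes it.
- pin (a joint): Thin sprung contact pin standing 4 mm out of the fitting's floor, in m: how far the stem's tip has pressed it down. 0 until the tip meets it, 3 to 4 mm when the lantern is locked home. It pushes back with under 2.5 N.
- dock: Fixed wooden charging dock, 70 x 70 mm, 70 mm tall, origin at the centre of its underside on the table. The lantern hangs in its 25 mm through hole, flange resting on its top, stem tip 8 mm above the table; it must rise by at least 65 mm to come clear.
- bell: Brass hand bell, 60 mm diameter, 104 mm tall, loose, origin at its underside; not to be moved.
- tortoise: Bronze tortoise figurine, 75 mm long, 34 mm tall, loose, origin at its underside; not to be moved.
- flask: Rust-brown stoneware sake flask, 76 mm diameter, 128 mm tall, loose, origin at its underside; not to be moved.
- stone: Smooth black river stone, 62 x 46 x 22 mm, loose, origin at its underside; not to be moved.
- bowl: Mulberry bowl of shogi pieces, 170 mm diameter, 55 mm tall, loose on the red turntable (230 mm diameter, 25 mm tall), origin at its underside; not to be moved.
Things that resemble listed ones, but are neither listed nor needed, are in the scene too. Leave any green look-alike of the part that bears lamp_center alone. What is shaped like the lamp_base but green is not meant.

How it is judged:
By the outcome, as a careful person would: the job done as asked, in the order asked, and still so for the second after the job is handed in, with the robot touching nothing.
It also fails if it takes over 51 s, if anything falls off the work surface, if the arm or the gripper's body presses on something with over 40 N, if the wrist force passes 120 N, or if a joint passes its speed limit or range.

## Robot

A 6-joint arm with a two-finger parallel gripper is mounted at the origin on the work surface. World frame = base frame: x ahead of the robot, y to its left, z up, the work surface at z = 0. Lengths are in m, angles in degrees, forces in N, time in s.
With the tool pointing down it reaches from about 0.375 to 0.9 m from the base axis. Payload 3.1 kg.
Tool frame: the origin (TCP) lies at the very end of the fingers, on their centre line; the grasp point (between the pads) lies 19 mm behind it (bot.hold_point_z is the z of the grasp point in the tool frame, in m); z points along the fingers, y is the line along which they close (so a half turn about z gives the same grasp; the last joint's range is limited). The gripper opens to 87 mm and grips with 3 to 60 N. Pads are 19 mm wide; open, the fingers measure 117 mm over their backs; the gripper's body (75 mm by 190 mm) begins 51 mm behind the grasp point.
Start: joints at [-74.685, 30.224, 82.088, -0, 67.689, -10.227], TCP at [0.27, -0.564, 0.223] pointing down, gripper open.
Joint ranges: [-176.69, 176.69], [-43.24, 126.21], [12.49, 139.97], [-82, 262], [0, 151.66], [-163.58, 163.58]. Speed limits (degrees/s): [159.86, 159.86, 180, 180, 180, 180].

## Interface

Orientations are given as a 3x3 rotation matrix whose columns are the frame's x, y, z axes.
In Python, from rig import bot, capture, camera_model gives the robot as it stands.
- The arm moves only by the tool apply_moves, never from a script. Its argument "plan" is text: rows parted by semicolons, each of 6 numbers parted by spaces: the shift along the tool's x, y, z in units of 0.05 m (1.0 is 0.05 m), then the turn, a rotation vector about the tool's x, y, z in units of 360 degrees (1.0 is 360 degrees). In form: dx dy dz ax ay az; .... A call has 1 to 10 rows; each row shifts and turns the commanded pose from where the row before left it, along the tool's axes as they then stand; what a row does not reach is not made up. A row lasts 1/12 s, in which the tool goes at most 41.7 mm and 7.16 degrees, less where a joint would pass 70% of its speed; a pose out of reach is approached as far as the arm can. A call with a number of a shift or a turn outside -1 to 1 is refused whole. A call with a gripper value outside its range is refused whole. "gripper" is the gripper command: -1 is shut, 1 is fully open, values between are in proportion, set as the call begins (left out, the last holds). The fingers move at their own pace and stop on an object; the grip force is fixed at half the most. Time passes only in rows, so rows that do not move let the fingers close. It gives the time, the measured TCP pose, the force, the opening and the grip force at its end, in the units of the state.
- bot.read_state(): the state, without advancing time (a new reading comes with each control period).
- capture(name): name is "scene" or "top"; returns the picture (480x640x3 uint8, red, green, blue); there is no depth.
- camera_model(name): a dict with "vertical_fov" (degrees; the focal length in pixels is half the picture's height over the tangent of half this angle, whatever the lens; pixels are square), "cx", "cy" (the principal point, pixels), "position" and "rotation" of the camera in the world. Camera axes: x right, y down, z forward; pixel columns grow to the right and rows downward; lengths in m; the calibration is good to about 2 mm. A picture is of the moment at which its call begins. camera_model takes no time and is no camera call.
- bot.hand_in(): hands the job in; it is judged then, once.
The state is a dict: "time_s": time; "joint_positions": joint angles; "qvel": joint speeds; "tau": joint torques, N m; "position": TCP position; "tcp_rot": TCP orientation; "force": force on the tool from outside, world axes, zero at the start; "moment": the same for the moment, N m; "opening": opening from 0.0 (shut) to 1.0 (fully open); "grasp_force": force on a finger pad.
Only numpy, scipy, OpenCV 4.12 (cv2) and the standard library are available. Lean on these libraries where they do the work, as an engineer would, in place of code of your own. Each camera call takes 0.05 s, during which the arm holds its last target. There are 200 camera calls.

## Working session

There is one attempt and no reset: what is moved stays moved. The work goes in short steps, Python scripts to look and compute and a tool call to move; the robot and the scene stay as the last step left them, time stands still between calls to the robot, and variables do not carry over. Pictures are saved under pics/ and viewed, at most 10 in all, crops included, and the job is handed in when it is done.

Besides the shell and the picture viewer there is one more tool, called after "Request:" by a JSON object that holds its "method" and its "body". apply_moves: Moves the arm, as the interface text tells. Its arguments: {"type":"object","properties":{"plan":{"type":"string"},"gripper":{"type":"number"}},"required":["plan"]}

```bash
mkdir -p pics; ls
python3 - <<'E'
from rig import bot,capture,camera_model
import cv2
for n in("scene","top"):
    cv2.imwrite(f"pics/{n}0.png",capture(n)[:,:,::-1]); print(n,camera_model(n))
s=bot.read_state();print(s)
E
```

```text
pics
scene {'vertical_fov': 46.330647606021046, 'cx': 327.04664806732677, 'cy': 241.234330639675, 'position': array([1.05141053, 0.57919642, 1.04272754]), 'rotation': array([[-0.75207073,  0.53641044, -0.38295361],
       [ 0.65896965,  0.60123906, -0.45196304],
       [-0.01219103, -0.59226298, -0.8056525 ]])}
top {'vertical_fov': 51.98001642987405, 'cx': 323.0392596368923, 'cy': 240.97006072991158, 'position': array([0.42716157, 0.02303903, 1.12002335]), 'rotation': array([[ 0.00893067, -0.98445861,  0.17538954],
       [-0.9999397 , -0.00767103,  0.00785861],
       [-0.00639106, -0.17544915, -0.98446775]])}
{'time_s': 0.1, 'joint_positions': array([-7.46835758e+01,  3.02735690e+01,  8.21506336e+01,  1.49035380e-03,
        6.76872381e+01, -1.02268841e+01]), 'qvel': array([ 0.00057281, -0.16193824, -0.16055793, -0.02955794,  0.05062101,
       -0.01753757]), 'tau': array([-1.86822717e-04, -4.40986311e+01, -1.77151322e+01,  6.34568045e-02,
        5.34081529e-02, -4.22113033e-05]), 'position': array([ 0.26935561, -0.56324617,  0.22166141]), 'tcp_rot': array([[ 9.02263974e-01,  4.31183813e-01, -4.90563278e-04],
       [ 4.31183934e-01, -9.02262086e-01,  1.88227963e-03],
       [ 3.68991862e-04, -1.90983610e-03, -9.99998108e-01]]), 'force': array([-0.53364777, -0.0261869 , -0.21937838]), 'moment': array([ 0.02742606, -0.01695218,  0.01916178]), 'grasp_force': 0.0, 'opening': 0.9992684836565707}
```

View pics/scene0.png

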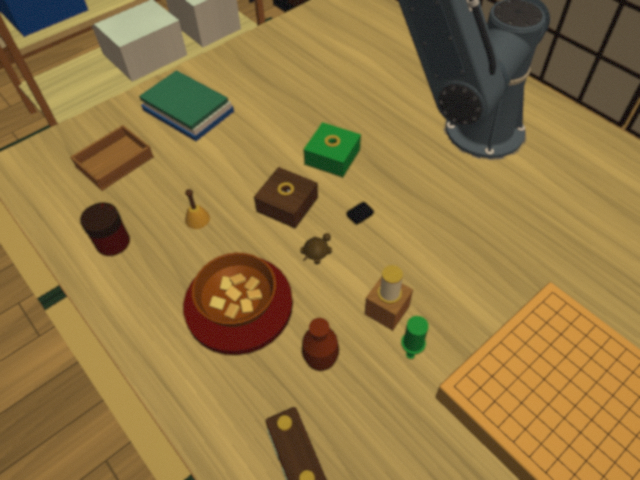

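View pics/top0.png

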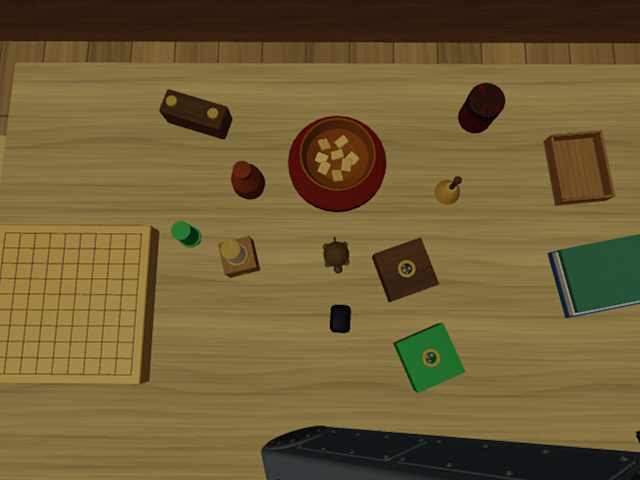

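Candidates seen:
- **Lantern:** the cream lantern with brass cap is at scene (391,275) / top (232,247). The green look-alike at scene (415,335) / top (185,233) is not wanted.
- **Base:** the dark wooden one is at scene (286,188) / top (407,268). The green one at scene (333,141) / top (431,357) and the two-knobbed block at scene (290,440) are not wanted.

Next I check this choice in one crop.

Run:
```python
import cv2,numpy as np
s=cv2.imread("pics/scene0.png");t=cv2.imread("pics/top0.png")
f=lambda im,x,y:cv2.resize(im[y-35:y+35,x-45:x+45],None,fx=4.2,fy=4.2,interpolation=cv2.INTER_CUBIC)
cv2.imwrite("pics/crop.png",np.vstack([np.hstack([f(s,390,292),f(t,238,255)]),np.hstack([f(s,286,193),f(t,407,268)])]))
```

```text
(no output)
```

View pics/crop.png

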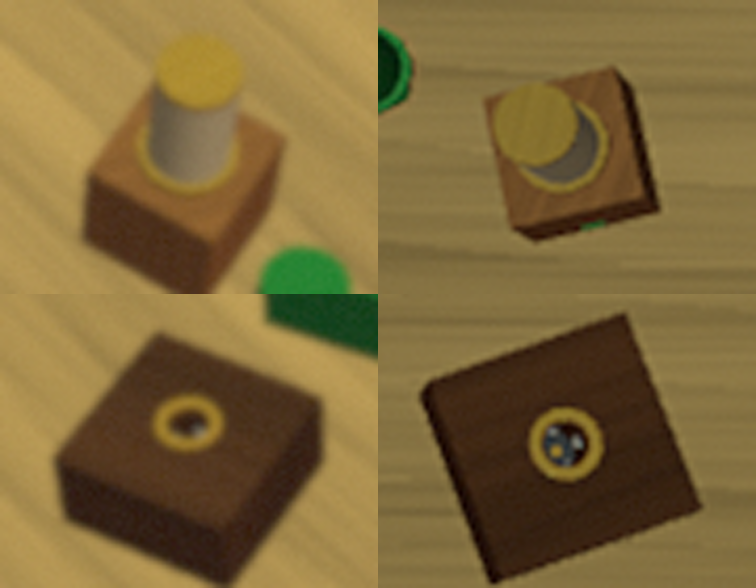

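The crop confirms the cream lantern with brass cap hanging in its dock, and the dark base with its brass ring. By eye, the cap is at scene ~(392.6,274), top ~(230.4,250). The mouth is at scene ~(286,188.5), top ~(407,268.7). Now triangulating from masks.

```bash
cat > h.py <<'E'
import cv2,numpy as np
from rig import bot,capture,camera_model
def ray(n,u,v):
    m=camera_model(n);f=240/np.tan(np.radians(m["vertical_fov"]/2))
    d=m["rotation"]@np.array([(u-m["cx"])/f,(v-m["cy"])/f,1]);return np.array(m["position"]),d/np.linalg.norm(d)
def tri(a,b):
    (p,d),(q,e)=ray("scene",*a),ray("top",*b)
    s=np.linalg.lstsq(np.c_[d,-e],q-p,rcond=None)[0]
    A,B=p+s[0]*d,q+s[1]*e;return (A+B)/2,np.linalg.norm(A-B)
def onz(n,uv,z):
    p,d=ray(n,*uv);return p+d*(z-p[2])/d[2]
def brass(im,u,v,r,lo=(20,110,60),hi=(30,255,255)):
    # ellipse of the brass blob nearest (u,v) within r px, image rgb
    K=6;x,y=int(u)-r,int(v)-r
    c=cv2.resize(im[y:y+2*r,x:x+2*r],None,fx=K,fy=K,interpolation=cv2.INTER_CUBIC)
    m=cv2.inRange(cv2.cvtColor(c,cv2.COLOR_RGB2HSV),lo,hi)
    cs,_=cv2.findContours(m,cv2.RETR_EXTERNAL,cv2.CHAIN_APPROX_NONE)
    k=max(cs,key=cv2.contourArea);e=cv2.fitEllipse(k)
    return ((e[0][0]+.5)/K-.5+x,(e[0][1]+.5)/K-.5+y),np.array(e[1])/K
E
python3 - <<'E'
from h import *
S=cv2.imread("pics/scene0.png")[:,:,::-1];T=cv2.imread("pics/top0.png")[:,:,::-1]
for n,im,uv in(("scene",S,(392,274)),("top",T,(230,250)),("scene",S,(286,188)),("top",T,(407,269))):
    h=cv2.cvtColor(im.copy(),cv2.COLOR_RGB2HSV); 
    print(n,uv,h[uv[1],uv[0]],h[uv[1]-7:uv[1]+8:2,uv[0]].tolist(),brass(im,*uv,13))
for a,b in(((392.6,274.1),(230.4,249.8)),((285.8,188.5),(406.8,268.7))): print(tri(a,b))
E
```

```text
scene (392, 274) [ 22 186 173] [[22, 182, 172], [22, 180, 173], [22, 185, 172], [22, 177, 176], [22, 185, 174], [23, 188, 170], [22, 185, 170], [22, 181, 165]] ((392.2295430501302, 270.90742746988934), array([24.33583832, 30.23856862]))
top (230, 250) [ 22 168 135] [[23, 171, 136], [23, 170, 135], [23, 169, 134], [23, 167, 134], [22, 171, 134], [22, 165, 136], [23, 169, 134], [23, 168, 135]] ((228.41917292277017, 248.2195027669271), array([24.66973368, 28.84988658]))
scene (286, 188) [ 10 167  52] [[18, 177, 92], [21, 180, 153], [19, 181, 113], [11, 138, 61], [11, 105, 61], [18, 138, 94], [21, 180, 150], [19, 188, 106]] ((285.35619099934894, 188.0915896097819), array([12.96760305, 16.4778773 ]))
top (407, 269) [90 34 53] [[22, 180, 125], [8, 226, 35], [7, 209, 33], [83, 20, 50], [94, 35, 58], [45, 13, 79], [22, 155, 117], [22, 174, 133]] ((406.2994753519694, 268.25857162475586), array([17.07419205, 17.72877121]))
(array([0.58185778, 0.21664542, 0.14370393]), np.float64(0.0007373070040870061))
(array([ 0.55632096, -0.14997423,  0.06192488]), np.float64(0.00016785623975019653))
```

Run:
```python
from h import *
S=cv2.imread("pics/scene0.png")[:,:,::-1];T=cv2.imread("pics/top0.png")[:,:,::-1]
a,ea=brass(S,392,274,13,(20,160,100));b,eb=brass(T,230,250,12,(20,148,60));print(a,ea,b,eb,tri(a,b),onz("scene",a,.143),onz("top",b,.143))
a,b=(285.36,188.09),(406.30,268.26);print(tri(a,b),onz("scene",a,.06),onz("top",b,.06))
```

```text
(391.9460919698079, 273.56735102335614) [17.45166524 20.6158282 ] (230.15213902791342, 249.3681271870931) [19.63661067 21.70551554] (array([0.58273762, 0.21630209, 0.14599164]), np.float64(0.0018595364130175405)) [0.58181386 0.2144108  0.143     ] [0.5826033  0.21760051 0.143     ]
(array([ 0.55736884, -0.14894135,  0.06480581]), np.float64(0.0014839504651286547)) [ 0.55536343 -0.15316555  0.06      ] [ 0.55744661 -0.14916522  0.06      ]
```

Tool axes are x≈(0.902,0.431,0), y≈(0.431,-0.902,0), z down. The lantern axis is about (0.582,0.216). I'm travelling there at height.

Request:
{"method": "apply_moves", "body": {"plan": "0.56 -0.52 0 0 0 0;0.56 -0.52 0 0 0 0;0.56 -0.52 0 0 0 0;0.56 -0.52 0 0 0 0;0.56 -0.52 0 0 0 0;0.56 -0.52 0 0 0 0;0.56 -0.52 0 0 0 0;0.56 -0.52 0 0 0 0;0.56 -0.52 0 0 0 0;0.56 -0.52 0 0 0 0", "gripper": 1}}

```text
time_s: 0.93
position: [0.4101, -0.2067, 0.2224]
tcp_rot: [[0.902, 0.431, -0.0], [0.431, -0.902, 0.0], [-0.0, -0.0, -1.0]]
force: [1.1, -0.3, 0.4]
opening: 0.999
grasp_force: 0.0
```

Request:
{"method": "apply_moves", "body": {"plan": "0.56 -0.52 0 0 0 0;0.56 -0.52 0 0 0 0;0.56 -0.52 0 0 0 0;0.56 -0.52 0 0 0 0;0.56 -0.52 0 0 0 0;0.56 -0.52 0 0 0 0;0.56 -0.52 0 0 0 0;0.56 -0.52 0 0 0 0;0.56 -0.52 0 0 0 0;0 0 0 0 0 0"}}

```text
time_s: 1.77
position: [0.5386, 0.1171, 0.2225]
tcp_rot: [[0.9, 0.436, 0.003], [0.436, -0.9, 0.003], [0.004, -0.001, -1.0]]
force: [1.6, -1.1, -0.1]
opening: 0.999
grasp_force: 0.0
```

Request:
{"method": "apply_moves", "body": {"plan": "0.54 -0.47 0 0 0 0;0.54 -0.47 0 0 0 0;0.54 -0.47 0 0 0 0;0 0 0 0 0 0;0 0 0 0 0 0;0 0 0 0 0 0"}}

```text
time_s: 2.27
position: [0.5783, 0.2092, 0.2218]
tcp_rot: [[0.902, 0.432, -0.002], [0.432, -0.902, -0.001], [-0.002, -0.0, -1.0]]
force: [-0.2, -0.4, -0.5]
opening: 0.998
grasp_force: 0.0
```

Run:
```python
from h import *
S=capture("scene");T=capture("top");cv2.imwrite("pics/s1.png",S[:,:,::-1]);cv2.imwrite("pics/t1.png",T[:,:,::-1])
cv2.imwrite("pics/c1.png",cv2.resize(np.hstack([S[200:360,300:460],T[170:330,150:310]])[:,:,::-1],None,fx=2.5,fy=2.5))
s=bot.read_state();print(s["position"],s["force"])
```

```text
[0.57839126 0.20842651 0.22220223] [-0.16491542  0.04667287  0.20159284]
```

View pics/c1.png

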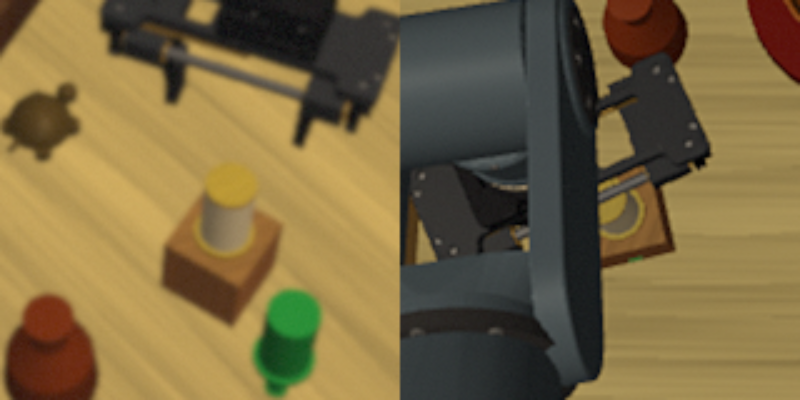

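The open fingers straddle the lantern, which is at crop (230,185), with the flask and green lantern clear. Correcting by (3.8, 7.6) mm and descending.

Request:
{"method": "apply_moves", "body": {"plan": "0.13 -0.1 0.2 0 0 0;0 0 0.4 0 0 0;0 0 0.4 0 0 0;0 0 0.4 0 0 0;0 0 0.4 0 0 0;0 0 0.4 0 0 0;0 0 0.3 0 0 0;0 0 0.15 0 0 0;0 0 0 0 0 0;0 0 0 0 0 0"}}

```text
time_s: 3.2
position: [0.583, 0.2168, 0.0898]
tcp_rot: [[0.903, 0.431, -0.0], [0.431, -0.903, -0.0], [-0.0, -0.0, -1.0]]
force: [0.6, 0.6, 0.3]
opening: 1.002
grasp_force: 0.0
```

Run:
```python
from h import *
S=capture("scene");T=capture("top")
cv2.imwrite("pics/c2.png",cv2.resize(np.hstack([S[220:340,320:460],T[190:310,170:310]])[:,:,::-1],None,fx=2.8,fy=2.8))
```

```text
(no output)
```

View pics/c2.png

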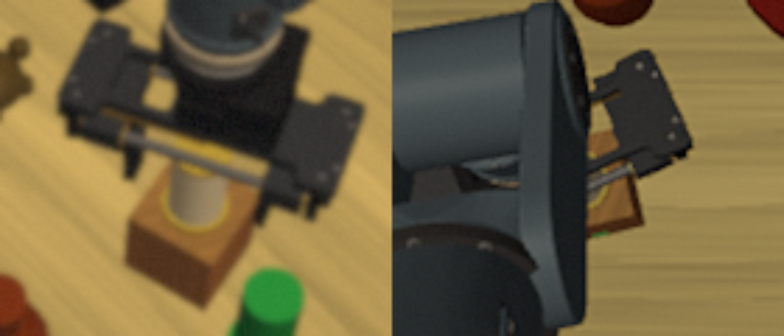

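The shade, at crop (198,185), sits centred between the fingers and nothing else is near. Closing the gripper.

Request:
{"method": "apply_moves", "body": {"plan": "0 0 0 0 0 0;0 0 0 0 0 0;0 0 0 0 0 0;0 0 0 0 0 0;0 0 0 0 0 0;0 0 0 0 0 0;0 0 0 0 0 0;0 0 0 0 0 0;0 0 0 0 0 0;0 0 0 0 0 0", "gripper": -1}}

```text
time_s: 4.13
position: [0.583, 0.217, 0.09]
tcp_rot: [[0.902, 0.431, 0.0], [0.431, -0.902, -0.0], [0.0, 0.0, -1.0]]
force: [0.0, -0.7, -0.0]
opening: 0.454
grasp_force: 30.0
```

Request:
{"method": "apply_moves", "body": {"plan": "0 0 -0.1 0 0 0;0 0 -0.2 0 0 0;0 0 -0.3 0 0 0;0 0 -0.4 0 0 0;0 0 -0.4 0 0 0;0 0 -0.4 0 0 0;0 0 -0.3 0 0 0;0 0 -0.1 0 0 0;0 0 0 0 0 0"}}

```text
time_s: 4.88
position: [0.5838, 0.2174, 0.2022]
tcp_rot: [[0.902, 0.431, 0.004], [0.431, -0.902, 0.001], [0.004, 0.001, -1.0]]
force: [0.4, 0.9, -2.2]
opening: 0.45
grasp_force: 30.0
```

Request:
{"method": "apply_moves", "body": {"plan": "-0.2 0.34 0 0 0 0;-0.34 0.6 0 0 0 0;-0.34 0.6 0 0 0 0;-0.34 0.6 0 0 0 0;-0.34 0.6 0 0 0 0;-0.34 0.6 0 0 0 0;-0.34 0.6 0 0 0 0;-0.34 0.6 0 0 0 0;-0.34 0.6 0 0 0 0;-0.34 0.6 0 0 0 0"}}

```text
time_s: 5.72
position: [0.5582, -0.1134, 0.1988]
tcp_rot: [[0.902, 0.431, -0.003], [0.431, -0.902, 0.001], [-0.002, -0.002, -1.0]]
force: [0.8, 0.5, -2.2]
opening: 0.45
grasp_force: 30.0
```

Request:
{"method": "apply_moves", "body": {"plan": "-0.25 0.4 0 0 0 0;-0.15 0.26 0 0 0 0;0 0 0 0 0 0;0 0 0 0 0 0;0 0 0 0 0 0;0 0 0 0 0 0"}}

```text
time_s: 6.22
position: [0.5555, -0.1488, 0.1997]
tcp_rot: [[0.902, 0.433, -0.001], [0.433, -0.902, 0.001], [-0.0, -0.001, -1.0]]
force: [-0.2, -0.6, -2.0]
opening: 0.455
grasp_force: 30.0
```

Run:
```python
from h import *
S=capture("scene");T=capture("top");cv2.imwrite("pics/s3.png",S[:,:,::-1]);cv2.imwrite("pics/t3.png",T[:,:,::-1])
cv2.imwrite("pics/c3.png",cv2.resize(np.hstack([S[110:240,215:355],T[190:320,340:480]])[:,:,::-1],None,fx=2.8,fy=2.8,interpolation=cv2.INTER_CUBIC))
s=bot.read_state();print(s["position"],s["force"],s["moment"])
m=s["position"]
def px(n,p):
    c=camera_model(n);f=240/np.tan(np.radians(c["vertical_fov"]/2));q=c["rotation"].T@(np.array(p)-c["position"]);return f*q[0]/q[2]+c["cx"],f*q[1]/q[2]+c["cy"]
for z in(.1215,.183): print([px(n,[m[0],m[1],m[2]-.0815+ (z-.1215)]) for n in("scene","top")])
```

```text
[ 0.55574687 -0.14904106  0.19995562] [-0.65126178 -0.02848116 -2.64947476] [ 0.0419329   0.03806107 -0.01098603]
[(np.float64(284.5020913182994), np.float64(171.84874684669145)), (np.float64(410.83101716564374), np.float64(265.63189863335174))]
[(np.float64(282.41937526461555), np.float64(152.18873150779243)), (np.float64(416.24140835923595), np.float64(261.59802555295414))]
```

View pics/c3.png

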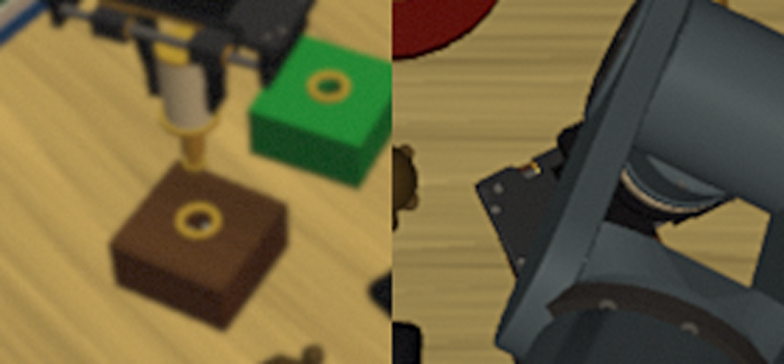

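The lantern hangs over the base in the scene view, tip near (284.5,170) and mouth at (285.4,188). The top view is blocked by the arm. I'll lower the lantern so the tip shows against dark wood, then measure the tip relative to the mouth.

Request:
{"method": "apply_moves", "body": {"plan": "0 0 0.25 0 0 0;0 0 0.25 0 0 0;0 0 0 0 0 0;0 0 0 0 0 0;0 0 0 0 0 0"}}

```text
time_s: 6.73
position: [0.5562, -0.1502, 0.1755]
tcp_rot: [[0.902, 0.432, 0.001], [0.432, -0.902, -0.0], [0.001, 0.001, -1.0]]
force: [0.1, -0.5, -2.4]
opening: 0.455
grasp_force: 30.0
```

Run:
```python
from h import *
S=np.mean([capture("scene").astype(float) for _ in range(4)],0).astype(np.uint8);cv2.imwrite("pics/s4.png",S[:,:,::-1])
cv2.imwrite("pics/c4.png",cv2.resize(S[135:205,245:325,::-1],None,fx=8,fy=8,interpolation=cv2.INTER_CUBIC))
print(bot.read_state()["position"],bot.read_state()["tcp_rot"][:,2])
h=cv2.cvtColor(S,cv2.COLOR_RGB2HSV)
for r in range(166,196): 
    print(r,[int(x) for x in h[r,274:298,2]])
```

```text
[ 0.55623496 -0.15065154  0.17575938] [ 1.29046985e-03 -5.93463843e-04 -9.99998991e-01]
166 [168, 164, 153, 137, 121, 113, 117, 121, 123, 128, 130, 131, 132, 140, 154, 167, 172, 174, 175, 175, 174, 175, 175, 177]
167 [172, 166, 153, 131, 110, 99, 101, 108, 113, 119, 124, 127, 129, 139, 155, 170, 175, 176, 175, 176, 175, 173, 174, 174]
168 [170, 158, 137, 113, 92, 90, 94, 103, 110, 118, 124, 127, 129, 137, 154, 169, 175, 175, 175, 176, 176, 175, 176, 173]
169 [162, 143, 116, 95, 84, 86, 93, 100, 109, 116, 123, 126, 128, 135, 148, 163, 171, 174, 175, 176, 175, 176, 176, 174]
170 [145, 119, 95, 82, 78, 83, 91, 99, 108, 116, 122, 127, 129, 130, 137, 148, 157, 166, 172, 174, 176, 174, 175, 176]
171 [124, 98, 82, 78, 80, 82, 91, 99, 107, 114, 122, 126, 127, 126, 122, 122, 130, 144, 156, 165, 170, 173, 174, 174]
172 [100, 83, 78, 77, 78, 85, 95, 105, 109, 113, 120, 126, 129, 130, 120, 106, 102, 114, 129, 142, 151, 159, 165, 171]
173 [85, 75, 74, 75, 78, 91, 108, 115, 112, 113, 119, 125, 132, 138, 128, 105, 89, 89, 99, 107, 119, 131, 144, 156]
174 [79, 73, 74, 73, 78, 96, 118, 125, 117, 116,
[... 1682 characters left out ...]
1, 108, 82, 77, 77]
190 [87, 87, 94, 117, 147, 161, 153, 125, 99, 82, 71, 64, 73, 95, 114, 127, 143, 159, 159, 136, 103, 85, 79, 78]
191 [86, 87, 91, 106, 134, 155, 159, 148, 133, 115, 100, 90, 97, 118, 139, 152, 162, 161, 148, 121, 97, 85, 83, 80]
192 [86, 86, 87, 95, 113, 138, 154, 160, 157, 148, 137, 128, 132, 143, 156, 163, 161, 148, 126, 104, 88, 85, 85, 84]
193 [86, 85, 85, 88, 94, 113, 134, 149, 157, 158, 157, 154, 155, 156, 158, 151, 141, 124, 102, 87, 83, 84, 85, 84]
194 [86, 86, 86, 86, 86, 94, 107, 121, 132, 140, 146, 146, 145, 142, 135, 122, 110, 96, 87, 82, 82, 81, 83, 82]
195 [88, 88, 88, 86, 86, 86, 89, 95, 101, 109, 114, 115, 113, 109, 104, 99, 92, 87, 83, 82, 82, 81, 81, 82]
```

View pics/c4.png

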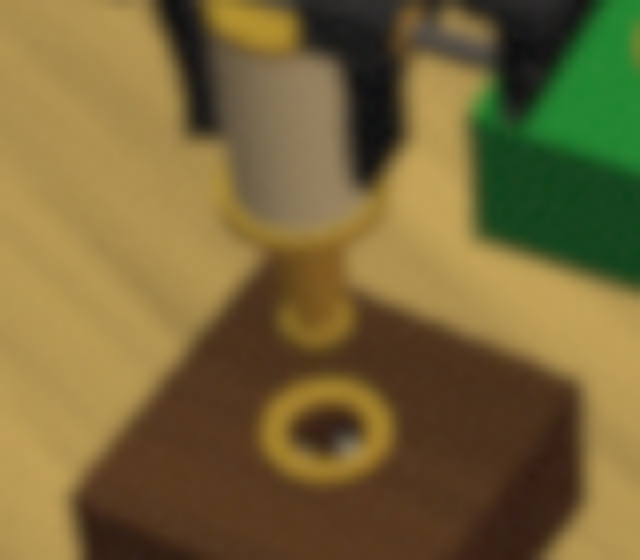

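The tip disc is at crop (316,330), pixel (284.2,176.4). The ring is at crop (328,428), pixel (285.3,187.8). Both stand clear of each other, so I can take the offset from one camera.

Run:
```python
from h import *
t=onz("scene",(284.2,176.4),.0939);m=onz("scene",(285.3,187.8),.06);d=m-t
print(t,m,d,"tool",d[0]*.902+d[1]*.432,d[0]*.432-d[1]*.902)
```

```text
[ 0.5520262  -0.15768584  0.0939    ] [ 0.55490102 -0.15396731  0.06      ] [ 0.00287482  0.00371853 -0.0339    ] tool 0.0041994907337548956 -0.002112196207797202
```

Both estimates agree within the lead-in tolerance. Shifting by about (+2.7,-1.5) mm in tool axes, then lowering the tip just into the collar.

Request:
{"method": "apply_moves", "body": {"plan": "0.055 -0.03 0.1 0 0 0;0 0 0.2 0 0 0;0 0 0.2 0 0 0;0 0 0.16 0 0 0;0 0 0 0 0 0;0 0 0 0 0 0;0 0 0 0 0 0"}}

```text
time_s: 7.52
position: [0.5576, -0.1481, 0.1418]
tcp_rot: [[0.902, 0.431, -0.0], [0.431, -0.902, 0.0], [-0.0, -0.0, -1.0]]
force: [-0.8, 0.1, -1.4]
opening: 0.454
grasp_force: 30.0
```

Request:
{"method": "apply_moves", "body": {"plan": "0 0 0.04 0 0 0;0 0 0.04 0 0 0;0 0 0 0 0 0;0 0 0 0 0 0"}}

```text
time_s: 7.85
position: [0.5576, -0.148, 0.1381]
tcp_rot: [[0.902, 0.431, 0.0], [0.431, -0.902, -0.0], [0.0, 0.0, -1.0]]
force: [-0.3, -0.6, -2.6]
opening: 0.457
grasp_force: 30.0
```

Request:
{"method": "apply_moves", "body": {"plan": "0 0 0.04 0 0 0;0 0 0.04 0 0 0;0 0 0 0 0 0;0 0 0 0 0 0"}}

```text
time_s: 8.18
position: [0.5575, -0.148, 0.1339]
tcp_rot: [[0.902, 0.431, -0.0], [0.431, -0.902, 0.0], [-0.0, -0.0, -1.0]]
force: [0.1, 0.3, -2.9]
opening: 0.452
grasp_force: 30.0
```

Request:
{"method": "apply_moves", "body": {"plan": "0 0 0.04 0 0 0;0 0 0.02 0 0 0;0 0 0 0 0 0;0 0 0 0 0 0"}}

```text
time_s: 8.52
position: [0.5575, -0.148, 0.1309]
tcp_rot: [[0.902, 0.431, -0.0], [0.431, -0.902, 0.0], [-0.0, -0.0, -1.0]]
force: [-0.7, 0.0, -2.4]
opening: 0.452
grasp_force: 30.0
```

Request:
{"method": "apply_moves", "body": {"plan": "0 0 0.04 0 0 0;0 0 0.02 0 0 0;0 0 0 0 0 0;0 0 0 0 0 0"}}

```text
time_s: 8.85
position: [0.5578, -0.1486, 0.1282]
tcp_rot: [[0.902, 0.431, 0.001], [0.431, -0.902, -0.001], [0.0, 0.001, -1.0]]
force: [0.1, -2.5, -2.2]
opening: 0.456
grasp_force: 30.0
```

Request:
{"method": "apply_moves", "body": {"plan": "0 0 0.04 0 0 0;0 0 0.02 0 0 0;0 0 0 0 0 0;0 0 0 0 0 0"}}

```text
time_s: 9.18
position: [0.5578, -0.1488, 0.125]
tcp_rot: [[0.902, 0.431, 0.0], [0.431, -0.902, -0.001], [-0.0, 0.001, -1.0]]
force: [-0.8, -5.4, -0.8]
opening: 0.454
grasp_force: 30.0
```

The wall is pushing the stem towards -y, so I'll yield that way by about 1.3 mm.

Request:
{"method": "apply_moves", "body": {"plan": "-0.012 0.024 0 0 0 0;0 0 0 0 0 0;0 0 0 0 0 0;0 0 0 0 0 0"}}

```text
time_s: 9.52
position: [0.5576, -0.1491, 0.125]
tcp_rot: [[0.902, 0.431, 0.0], [0.431, -0.902, 0.0], [0.0, -0.0, -1.0]]
force: [-1.0, -1.3, -2.4]
opening: 0.455
grasp_force: 30.0
```

Request:
{"method": "apply_moves", "body": {"plan": "0 0 0.04 0 0 0;0 0 0.02 0 0 0;0 0 0 0 0 0;0 0 0 0 0 0"}}

```text
time_s: 9.85
position: [0.5574, -0.1492, 0.1218]
tcp_rot: [[0.902, 0.431, -0.0], [0.431, -0.902, 0.0], [-0.0, -0.001, -1.0]]
force: [0.6, -2.3, -1.6]
opening: 0.454
grasp_force: 30.0
```

Request:
{"method": "apply_moves", "body": {"plan": "-0.005 0.011 0.04 0 0 0;0 0 0.02 0 0 0;0 0 0 0 0 0;0 0 0 0 0 0"}}

```text
time_s: 10.18
position: [0.5574, -0.1496, 0.1188]
tcp_rot: [[0.902, 0.431, -0.001], [0.431, -0.902, 0.001], [-0.0, -0.001, -1.0]]
force: [0.6, -0.3, -2.5]
opening: 0.45
grasp_force: 30.0
```

Request:
{"method": "apply_moves", "body": {"plan": "0 0 0.04 0 0 0;0 0 0.02 0 0 0;0 0 0 0 0 0;0 0 0 0 0 0"}}

```text
time_s: 10.52
position: [0.5577, -0.1501, 0.1164]
tcp_rot: [[0.902, 0.431, 0.0], [0.431, -0.902, -0.0], [0.0, 0.0, -1.0]]
force: [-1.1, -0.8, 1.2]
opening: 0.454
grasp_force: 30.0
```

Request:
{"method": "apply_moves", "body": {"plan": "0 0 0.03 0 0 0;0 0 0.01 0 0 0;0 0 0 0 0 0;0 0 0 0 0 0"}}

```text
time_s: 10.85
position: [0.5581, -0.1502, 0.1149]
tcp_rot: [[0.902, 0.431, 0.001], [0.431, -0.902, -0.001], [0.001, 0.001, -1.0]]
force: [-1.2, 0.3, 5.9]
opening: 0.454
grasp_force: 30.0
```

The balls are beginning to give. Going on in 1 mm steps.

Request:
{"method": "apply_moves", "body": {"plan": "0 0 0.02 0 0 0;0 0 0 0 0 0;0 0 0 0 0 0"}}

```text
time_s: 11.1
position: [0.5583, -0.1503, 0.1141]
tcp_rot: [[0.902, 0.431, 0.002], [0.431, -0.902, -0.001], [0.001, 0.002, -1.0]]
force: [0.1, -0.6, 5.5]
opening: 0.449
grasp_force: 30.0
```

Request:
{"method": "apply_moves", "body": {"plan": "0 0 0.02 0 0 0;0 0 0 0 0 0;0 0 0 0 0 0"}}

```text
time_s: 11.35
position: [0.5584, -0.1502, 0.1132]
tcp_rot: [[0.902, 0.431, 0.002], [0.431, -0.902, -0.001], [0.002, 0.002, -1.0]]
force: [-0.5, -0.0, 5.7]
opening: 0.455
grasp_force: 30.0
```

Request:
{"method": "apply_moves", "body": {"plan": "0 0 0.02 0 0 0;0 0 0 0 0 0;0 0 0 0 0 0"}}

```text
time_s: 11.6
position: [0.5583, -0.1502, 0.1117]
tcp_rot: [[0.902, 0.431, 0.002], [0.431, -0.902, -0.001], [0.001, 0.001, -1.0]]
force: [-0.4, -0.7, 6.0]
opening: 0.455
grasp_force: 30.0
```

Request:
{"method": "apply_moves", "body": {"plan": "0 0 0.02 0 0 0;0 0 0 0 0 0;0 0 0 0 0 0"}}

```text
time_s: 11.85
position: [0.5581, -0.1502, 0.11]
tcp_rot: [[0.902, 0.431, 0.001], [0.431, -0.902, -0.0], [0.001, 0.001, -1.0]]
force: [1.0, -1.3, 1.2]
opening: 0.454
grasp_force: 30.0
```

Request:
{"method": "apply_moves", "body": {"plan": "0 0 0.02 0 0 0;0 0 0 0 0 0;0 0 0 0 0 0"}}

```text
time_s: 12.1
position: [0.5575, -0.1499, 0.1082]
tcp_rot: [[0.902, 0.431, -0.0], [0.431, -0.902, 0.0], [-0.0, -0.0, -1.0]]
force: [1.3, -1.9, -3.7]
opening: 0.457
grasp_force: 30.0
```

Request:
{"method": "apply_moves", "body": {"plan": "0 0 0.02 0 0 0;0 0 0 0 0 0;0 0 0 0 0 0"}}

```text
time_s: 12.35
position: [0.5571, -0.1498, 0.1069]
tcp_rot: [[0.902, 0.431, -0.001], [0.431, -0.902, 0.001], [-0.001, -0.001, -1.0]]
force: [2.1, -1.3, -8.7]
opening: 0.455
grasp_force: 30.1
```

Request:
{"method": "apply_moves", "body": {"plan": "0 0 0.02 0 0 0;0 0 0 0 0 0;0 0 0 0 0 0"}}

```text
time_s: 12.6
position: [0.557, -0.1497, 0.1058]
tcp_rot: [[0.902, 0.431, -0.002], [0.431, -0.902, 0.001], [-0.001, -0.001, -1.0]]
force: [2.0, -1.6, -14.1]
opening: 0.456
grasp_force: 30.1
```

The catch is now pulling the stem in. Following it down to the stop.

Request:
{"method": "apply_moves", "body": {"plan": "0 0 0.02 0 0 0;0 0 0 0 0 0;0 0 0 0 0 0"}}

```text
time_s: 12.85
position: [0.557, -0.1497, 0.1055]
tcp_rot: [[0.902, 0.431, -0.001], [0.431, -0.902, 0.001], [-0.001, -0.001, -1.0]]
force: [1.1, -0.9, -12.4]
opening: 0.453
grasp_force: 30.1
```

Request:
{"method": "apply_moves", "body": {"plan": "0 0 0.02 0 0 0;0 0 0 0 0 0;0 0 0 0 0 0"}}

```text
time_s: 13.1
position: [0.5572, -0.1498, 0.1053]
tcp_rot: [[0.902, 0.431, -0.001], [0.431, -0.902, 0.0], [-0.0, -0.0, -1.0]]
force: [0.5, -0.8, -7.3]
opening: 0.453
grasp_force: 30.1
```

Request:
{"method": "apply_moves", "body": {"plan": "0 0 0.02 0 0 0;0 0 0 0 0 0;0 0 0 0 0 0"}}

```text
time_s: 13.35
position: [0.5575, -0.1499, 0.1047]
tcp_rot: [[0.902, 0.431, 0.0], [0.431, -0.902, -0.0], [0.0, 0.0, -1.0]]
force: [-1.1, -0.1, -1.4]
opening: 0.454
grasp_force: 30.0
```

Request:
{"method": "apply_moves", "body": {"plan": "0 0 0.02 0 0 0;0 0 0 0 0 0;0 0 0 0 0 0"}}

```text
time_s: 13.6
position: [0.5577, -0.1499, 0.1036]
tcp_rot: [[0.902, 0.431, 0.0], [0.431, -0.902, -0.0], [0.0, 0.0, -1.0]]
force: [-1.5, 0.9, 2.5]
opening: 0.454
grasp_force: 30.0
```

Request:
{"method": "apply_moves", "body": {"plan": "0 0 0.02 0 0 0;0 0 0 0 0 0;0 0 0 0 0 0"}}

```text
time_s: 13.85
position: [0.5579, -0.1499, 0.1035]
tcp_rot: [[0.902, 0.431, 0.001], [0.431, -0.902, -0.0], [0.001, 0.001, -1.0]]
force: [-2.7, 0.5, 7.8]
opening: 0.451
grasp_force: 30.0
```

Request:
{"method": "apply_moves", "body": {"plan": "0 0 0.02 0 0 0;0 0 0 0 0 0;0 0 0 0 0 0"}}

```text
time_s: 14.1
position: [0.558, -0.1499, 0.1035]
tcp_rot: [[0.902, 0.431, 0.001], [0.431, -0.902, -0.0], [0.001, 0.001, -1.0]]
force: [-2.5, 1.7, 13.7]
opening: 0.456
grasp_force: 30.0
```

Dead stop at 0.1035, as predicted. One more 0.6 mm brings the push to about 17 N, then a release of the load and a gentle tug.

Request:
{"method": "apply_moves", "body": {"plan": "0 0 0.012 0 0 0;0 0 0 0 0 0;0 0 0 0 0 0;0 0 0 0 0 0"}}

```text
time_s: 14.43
position: [0.558, -0.1499, 0.1034]
tcp_rot: [[0.902, 0.431, 0.001], [0.431, -0.902, -0.001], [0.001, 0.001, -1.0]]
force: [-5.4, 2.3, 15.8]
opening: 0.45
grasp_force: 30.0
```

Request:
{"method": "apply_moves", "body": {"plan": "0 0 -0.03 0 0 0;0 0 -0.03 0 0 0;0 0 -0.025 0 0 0;0 0 0 0 0 0;0 0 0 0 0 0;0 0 0 0 0 0"}}

```text
time_s: 14.93
position: [0.5577, -0.15, 0.1044]
tcp_rot: [[0.902, 0.431, 0.0], [0.431, -0.902, 0.0], [0.0, -0.0, -1.0]]
force: [-0.7, 0.2, -0.4]
opening: 0.454
grasp_force: 30.1
```

Request:
{"method": "apply_moves", "body": {"plan": "0 0 -0.026 0 0 0;0 0 0 0 0 0;0 0 0 0 0 0;0 0 0 0 0 0"}}

```text
time_s: 15.27
position: [0.5576, -0.15, 0.1053]
tcp_rot: [[0.902, 0.431, -0.0], [0.431, -0.902, 0.0], [-0.0, -0.0, -1.0]]
force: [-0.1, -0.5, -9.0]
opening: 0.456
grasp_force: 30.1
```

A net tug of about 7 N lifted it 1.9 mm, so it is locked. Seating it again with a light push, then releasing.

Request:
{"method": "apply_moves", "body": {"plan": "0 0 0.03 0 0 0;0 0 0.03 0 0 0;0 0 0 0 0 0;0 0 0 0 0 0;0 0 0 0 0 0"}}

```text
time_s: 15.68
position: [0.5577, -0.15, 0.1036]
tcp_rot: [[0.902, 0.431, 0.0], [0.431, -0.902, -0.0], [0.0, 0.0, -1.0]]
force: [-1.3, 0.4, 2.4]
opening: 0.454
grasp_force: 30.0
```

Request:
{"method": "apply_moves", "body": {"plan": "0 0 0 0 0 0;0 0 0 0 0 0;0 0 0 0 0 0;0 0 0 0 0 0;0 0 0 0 0 0;0 0 0 0 0 0;0 0 0 0 0 0;0 0 0 0 0 0;0 0 0 0 0 0;0 0 0 0 0 0", "gripper": 1}}

```text
time_s: 16.52
position: [0.5576, -0.15, 0.103]
tcp_rot: [[0.902, 0.431, 0.0], [0.431, -0.902, -0.0], [0.0, 0.0, -1.0]]
force: [0.1, 1.0, -0.2]
opening: 0.991
grasp_force: 0.0
```

Request:
{"method": "apply_moves", "body": {"plan": "0 0 -0.1 0 0 0;0 0 -0.3 0 0 0;0 0 -0.4 0 0 0;0 0 -0.5 0 0 0;0 0 -0.5 0 0 0;0 0 -0.5 0 0 0;0 0 -0.5 0 0 0;0 0 0 0 0 0"}}

```text
time_s: 17.18
position: [0.5607, -0.1513, 0.2489]
tcp_rot: [[0.902, 0.431, 0.01], [0.431, -0.902, -0.005], [0.007, 0.009, -1.0]]
force: [1.1, -1.4, 0.4]
opening: 0.998
grasp_force: 0.0
```

Request:
{"method": "apply_moves", "body": {"plan": "-0.6 -0.3 0 0 0 0;-0.6 -0.3 0 0 0 0;-0.6 -0.3 0 0 0 0;-0.4 -0.2 0 0 0 0;0 0 0 0 0 0;0 0 0 0 0 0;0 0 0 0 0 0"}}

```text
time_s: 17.77
position: [0.4356, -0.1482, 0.2433]
tcp_rot: [[0.902, 0.431, 0.002], [0.431, -0.902, -0.001], [0.001, 0.001, -1.0]]
force: [-0.5, 0.3, 0.2]
opening: 0.999
grasp_force: 0.0
```

Run:
```python
from h import *
S=capture("scene");T=capture("top")
cv2.imwrite("pics/c5.png",np.hstack([S[60:400,80:470],T[60:400,150:540]])[:,:,::-1])
print(bot.read_state()["force"],bot.read_state()["opening"])
```

```text
[-0.77422818 -1.23054711  0.34420504] 0.9984962694631552
```

View pics/c5.png

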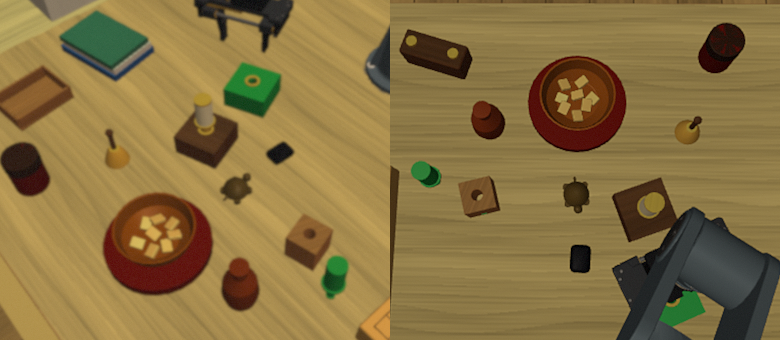

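The lantern stands upright in the dark base, at scene crop (204,120). The dock is empty, the gripper is clear and everything else is in its place.

```bash
python3 -c "
from rig import bot
print(bot.hand_in())"
```

```text
the job is handed in; nothing more can be done
None
```

The lantern is locked upright in the lamp base and released; I pushed it with about 18 N, a 7 N tug lifted it only 1.9 mm, nothing else was moved, and the job was handed in at about 18 s.

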